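# Sort fired relief pieces into their trays

### The job

Clear the dark work board: sort the five small fired terracotta pieces into the plywood trays, the two square tiles in the square tray, the two round rosettes in the round tray and the straight border strip in the long tray. Set each one down flat on the tray floor with its relief side still up, side by side and not stacked, without dropping it, and leave the jar with the steel lid where it stands.

Things in the scene. Friction and masses are not known exactly. Their poses are not given: they have to be found in the camera images.
- tile_a: Square relief tile, 54 x 54 mm, 18 mm thick, with two rounded arches raised 7 mm at most above its top face. Hard fired terracotta, lying relief up on the dark board (board top 5 mm above the table) at the start. Origin: centre of its underside; z up out of the relief face. x and y along its edges. About 100 g.
- tile_b: Square relief tile, 54 x 54 mm, 18 mm thick, with two straight ribs and a small block raised 3 mm. Hard fired terracotta, lying relief up on the dark board (board top 5 mm above the table) at the start. Origin: centre of its underside; z up out of the relief face. x and y along its edges. About 100 g.
- rosette_a: Round rosette, 46 mm diameter, 18 mm thick, with eight petals and a centre ball raised 5 mm at most. Hard fired terracotta, lying relief up on the dark board (board top 5 mm above the table) at the start. Origin: centre of its underside; z up out of the relief face. About 60 g.
- rosette_b: Round rosette, 46 mm diameter, 18 mm thick, with a hub and six spokes raised 3 mm at most. Hard fired terracotta, lying relief up on the dark board (board top 5 mm above the table) at the start. Origin: centre of its underside; z up out of the relief face. About 60 g.
- border: Straight border strip, 30 mm wide (x), 100 mm long (y), 18 mm thick, with a row of beads raised 4 mm at most. Hard fired terracotta, lying relief up on the dark board (board top 5 mm above the table) at the start. Origin: centre of its underside; z up out of the relief face. About 100 g.
- square_tray: Square open tray, 154 x 154 mm outside, 142 x 142 mm inside. Plywood, fixed to the table, floor 5 mm thick, wall 6 mm thick, rim 14 mm above the table. Origin: centre of its underside, on the table; z up. x and y along its sides. It stands in one of three places: beyond the dark board, or to the left or right of it.
- round_tray: Round open tray, 170 mm diameter outside, 158 mm inside. Plywood, fixed to the table, floor 5 mm thick, wall 6 mm thick, rim 14 mm above the table. Origin: centre of its underside, on the table; z up.  It stands in one of three places: beyond the dark board, or to the left or right of it.
- long_tray: Long open tray, 100 mm (x) by 190 mm (y) outside, 88 by 178 mm inside. Plywood, fixed to the table, floor 5 mm thick, wall 6 mm thick, rim 14 mm above the table. Origin: centre of its underside, on the table; z up. y along its long side. It stands in one of three places: beyond the dark board, or to the left or right of it.
- jar: Closed amber glass jar with a steel lid, 60 mm diameter, 85 mm tall, loose on the table past the dark board, left or right; to be left alone. Origin: centre of its underside. Other bystanders: a white cup (64 mm diameter, 75 mm tall) at about the mirrored place in y; two sticks and a scraper, 6 mm high at most, loose among the pieces.

How it is judged:
At the end, for the whole second after the job is handed in: Tiles in the square tray (within 47 mm of its centre along each side), rosettes in the round one (within 60 mm), border in the long one (within 33 mm across, 43 mm along), flat on the floor, underside below 9 mm, tilt under 0.12 rad, relief up, at rest (x of tile_a in the frame of square_tray between -0.047 and 0.047 m and y of tile_a in the frame of square_tray between -0.047 and 0.047 m and z of each of tile_a, tile_b in the frame of square_tray below 0.009 m and angle between each of tile_a, tile_b, rosette_a, rosette_b, border's own z axis and vertical below 0.12 rad and linear speed of each of tile_a, tile_b, rosette_a, rosette_b, border below 0.02 m/s and x of tile_b in the frame of square_tray between -0.047 and 0.047 m and y of tile_b in the frame of square_tray between -0.047 and 0.047 m and horizontal distance between each of rosette_a, rosette_b and round_tray below 0.06 m and z of each of rosette_a, rosette_b in the frame of round_tray below 0.009 m and x of border in the frame of long_tray between -0.033 and 0.033 m and y of border in the frame of long_tray between -0.043 and 0.043 m and z of border in the frame of long_tray below 0.009 m); the robot touches nothing.
It fails at once if a piece is let go (dropped or thrown) in the air, its underside more than 45 mm above the table ((height (world z) of tile_a above 0.045 m and contact force between the fingers and tile_a below 0.05 N) or (height (world z) of tile_b above 0.045 m and contact force between the fingers and tile_b below 0.05 N) or (height (world z) of rosette_a above 0.045 m and contact force between the fingers and rosette_a below 0.05 N) or (height (world z) of rosette_b above 0.045 m and contact force between the fingers and rosette_b below 0.05 N) or (height (world z) of border above 0.045 m and contact force between the fingers and border below 0.05 N)).
It fails at once if the jar is moved more than 20 mm (distance of jar from where it was at the start of the episode above 0.02 m).
It also fails if it takes over 112 s, if anything falls off the work surface, if the arm or the gripper's body presses on something with over 40 N, if the wrist force passes 120 N, or if a joint passes its speed limit or range.

### The arm

A 7-joint arm with a two-finger parallel gripper is mounted at the origin on the work surface. World frame = base frame: x ahead of the robot, y to its left, z up, the work surface at z = 0. Lengths are in m, angles in rad, forces in N, time in s.
With the tool pointing down it reaches from about 0.4 to 0.85 m from the base axis. Payload 10.4 kg.
Tool frame: the origin (TCP) lies on the centre line of the jaws, within the pads' length; the fingertips stand 11 mm ahead of it and the grasp point (between the pads) lies 8 mm behind it; z points along the fingers, y is the line along which they close (so a half turn about z gives the same grasp; the last joint's range is limited). The gripper opens to 87 mm and grips with 3 to 60 N. Pads are 19 mm wide; open, the fingers measure 117 mm over their backs; the gripper's body (75 mm by 190 mm) begins 51 mm behind the grasp point.
Start: joints at [-1.366, 0.332, -0.065, 1.46, 0.022, 1.35, -0.088], TCP at [0.141, 0.609, 0.234] pointing down, gripper open.
Joint ranges: [-2.6, 2.6], [-0.5, 2.12], [-1.47, 1.34], [0.16, 2.42], [-1.27, 4.41], [0.06, 2.06], [-2.6, 2.6]. Speed limits (rad/s): [2.22, 2.22, 2.79, 2.79, 3.14, 3.14, 3.14].

### API

Orientations are given as a unit quaternion [x, y, z, w].
In Python, from bench import r gives the robot as it stands.
- The arm moves only by the shell command python3 -m pendant 'ROWS' [OPENING] [FORCE]. ROWS is JSON, a list of rows, each a list of 4 numbers: the shift along the tool's x, y, z in m, then the turn about the tool's z in rad. A call has 1 to 8 rows; each row shifts and turns the commanded pose from where the row before left it, along the tool's axes as they then stand; what a row does not reach is not made up. A row lasts 1/12 s, in which the tool goes at most 41.7 mm and 7.16 degrees, less where a joint would pass 70% of its speed; a pose out of reach is approached as far as the arm can. A call with a gripper value outside its range is refused whole. OPENING is the opening, from 0 (shut) to 1 (fully open), set as the call begins (- or left out, the last holds). The fingers move at their own pace and stop on an object; FORCE is the grip in N (left out, the last holds). Time passes only in rows, so rows that do not move let the fingers close. It gives the time, the measured TCP pose, the force, the opening and the grip force at its end, in the units of the state.
- r.read_state(): the state, without advancing time (a new reading comes with each control period).
- r.camera(name): name is "side" or "top" or "wrist"; returns a dict with "img" (480x640x3 uint8, red, green, blue), "camera_matrix" (3x3 intrinsics, pixels), "xyz" and "attitude" of the camera in the world. Camera axes: x right, y down, z forward; pixel columns grow to the right and rows downward; lengths in m; the calibration is good to about 2 mm. A picture is of the moment at which its call begins. There is no depth.
- r.close_job(): hands the job in; it is judged then, once.
Trained networks look in the newest picture that a camera, given by its name, has taken for a name from the list of things; names that differ only in an ending like _2 or _b are one class to them, and where a whole thing is asked for, a point or a joint stands for the part that bears it (a point fixed in the world has none). Each returns a list of dicts, best first, with "score" (0 to 1); they miss things now and then, are a little off and sometimes report something else, mostly with a low value. They report only what shows in the picture. A call takes as long as a camera call.
- r.outline_of(thing, camera): "mask" (480x640 bool, what is visible of it) and "bbox" ([centre column, centre row, width, height] in pixels, round what is visible of it).
The state is a dict: "time": time; "joint_positions": joint angles; "joint_vel": joint speeds; "joint_torque": joint torques, N m; "ee_pos": TCP position; "eef_rot": TCP orientation; "ft_force": force on the tool from outside, world axes, zero at the start; "torque": the same for the moment, N m; "width": finger opening in m; "grip_force": force on a finger pad.
Only numpy, scipy, OpenCV 4.12 (cv2) and the standard library are available. Lean on these libraries where they do the work, as an engineer would, in place of code of your own. Each camera call takes 0.05 s, during which the arm holds its last target. There are 200 camera calls.

## Working session

There is one attempt and no reset: what is moved stays moved. The work goes in short steps, Python scripts to look and compute and a shell command to move; the robot and the scene stay as the last step left them, time stands still between calls to the robot, and variables do not carry over. Pictures are saved under pics/ and viewed, at most 14 in all, crops included, and the job is handed in when it is done.

```bash
ls; mkdir -p pics
python3 - <<'E'
from bench import r
import cv2
for c in ["top","side"]:
    d=r.camera(c); cv2.imwrite(f"pics/{c}0.png",d["img"][:,:,::-1]); print(c,d["camera_matrix"],d["xyz"],d["attitude"])
    for t in ["tile_a","rosette_a","border","square_tray","round_tray","long_tray","jar"]:
        print(t,[(round(o["score"],2),[round(float(v)) for v in o["bbox"]]) for o in r.outline_of(t,c)])
s=r.read_state();print(s)
E
```

```text
pics
top [[547.93194515   0.         329.93504633]
 [  0.         547.93194515 232.63601675]
 [  0.           0.           1.        ]] [ 0.39765059 -0.00122111  1.21772261] [ 0.71135914 -0.69991605  0.04375336 -0.04659763]
tile_a [(0.86, [370, 244, 20, 26]), (0.64, [410, 289, 35, 34])]
rosette_a [(0.83, [290, 245, 20, 22]), (0.75, [248, 282, 22, 24])]
border [(0.9, [327, 285, 43, 24]), (0.3, [441, 191, 38, 36])]
square_tray [(0.98, [341, 170, 76, 70]), (0.18, [326, 284, 47, 24])]
round_tray [(0.78, [157, 254, 78, 77]), (0.39, [340, 172, 76, 70])]
long_tray [(0.9, [510, 264, 97, 56])]
jar [(0.78, [440, 190, 32, 32]), (0.46, [340, 170, 73, 68])]
side [[484.27373347   0.         320.35470923]
 [  0.         484.27373347 243.80092448]
 [  0.           0.           1.        ]] [0.52683331 0.73345568 0.78190357] [-0.02969582  0.92612343 -0.37594632  0.00882701]
tile_a [(0.95, [341, 222, 25, 23]), (0.7, [382, 199, 31, 24])]
rosette_a [(0.94, [336, 284, 26, 25]), (0.7, [380, 319, 21, 24])]
border [(0.76, [381, 255, 25, 40])]
square_tray [(0.89, [263, 241, 82, 65])]
round_tray [(0.87, [347,
[... 166 characters left out ...]
987,  0.33217557, -0.06472053,  1.46005083,  0.02160912,
        1.34992241, -0.08848441]), 'joint_vel': array([-1.85140488e-03,  9.41331941e-04, -1.10210197e-03, -1.75561662e-03,
        5.51360572e-05, -1.25558953e-03, -1.08127363e-03]), 'joint_torque': array([ 5.39351786e-04, -6.22994041e+01,  2.51443265e-02, -3.90097368e+01,
       -6.09326782e-02,  3.16805067e-02,  4.59379999e-05]), 'ee_pos': array([0.14113749, 0.60889215, 0.23361435]), 'eef_rot': array([ 1.13642588e-01,  9.93521694e-01,  6.97401351e-05, -1.97204688e-06]), 'ft_force': array([ 0.18451491, -0.12588156,  0.88257729]), 'torque': array([ 0.04253432, -0.00206879, -0.01216208]), 'grip_force': 0.0, 'width': 0.08696005732749817}
```

View pics/top0.png

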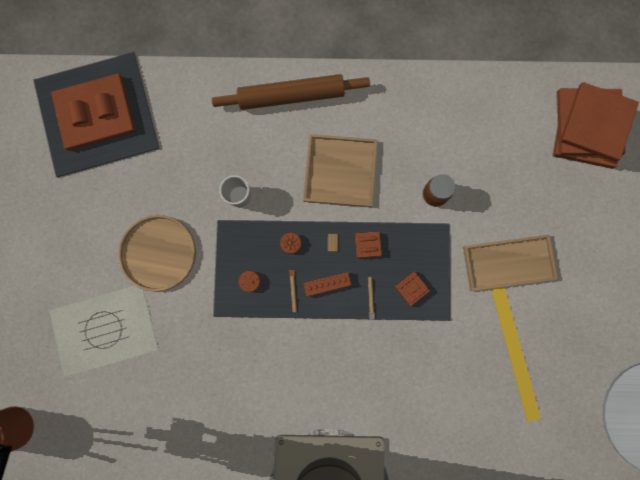

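```bash
cat > h.py <<'E'
from bench import r
import cv2, numpy as np
from scipy.spatial.transform import Rotation as R
def w(d,uv,z):
    uv=np.atleast_2d(uv).astype(float); K=d["camera_matrix"]
    ray=np.c_[uv,np.ones(len(uv))]@np.linalg.inv(K).T@R.from_quat(d["attitude"]).as_matrix().T
    p=np.array(d["xyz"]); return p+ray*((z-p[2])/ray[:,2])[:,None]
def px(d,p):
    c=(np.atleast_2d(p)-d["xyz"])@R.from_quat(d["attitude"]).as_matrix(); c=c@d["camera_matrix"].T; return c[:,:2]/c[:,2:]
def rect(d,mask,z):
    """metric rectangle round the mask on plane z: centre, sizes, yaw of the first size"""
    c=max(cv2.findContours(mask.astype(np.uint8),cv2.RETR_EXTERNAL,cv2.CHAIN_APPROX_NONE)[0],key=cv2.contourArea)
    P=w(d,c[:,0,:],z)[:,:2]; (cx,cy),(a,b),ang=cv2.minAreaRect((P*1000).astype(np.float32)); return np.round([cx,cy,a,b,ang],1)
def tool():
    s=r.read_state(); M=R.from_quat(s["eef_rot"]).as_matrix(); return s,M
E
cat > look.py <<'E'
from h import *
d=r.camera("top")
for t,z in [("tile_a",.02),("rosette_a",.02),("border",.02),("square_tray",.014),("round_tray",.014),("long_tray",.014),("jar",.085)]:
    for o in r.outline_of(t,"top"):
        if o["score"]>.4: print(t,round(o["score"],2),[round(float(v)) for v in o["bbox"]],rect(d,o["mask"],z))
hsv=cv2.cvtColor(d["img"],cv2.COLOR_RGB2HSV); m=((hsv[:,:,0]<9)&(hsv[:,:,1]>130)&(hsv[:,:,2]>50)).astype(np.uint8)
n,l,st,ce=cv2.connectedComponentsWithStats(m)
for i in range(1,n):
    if 200<st[i,4]<1500 and 215<ce[i,0]<450 and 220<ce[i,1]<320: print(ce[i].round(),st[i,4],rect(d,l==i,.02))
s,M=tool(); print(M.round(3))
dw=r.camera("wrist"); print(dw["xyz"],dw["attitude"],dw["camera_matrix"][0]); print("cam in tool",M.T@(np.array(dw["xyz"])-s["ee_pos"]))
E
python3 look.py
```

```text
tile_a 0.93 [410, 288, 35, 33] [ 433.2 -173.5   57.    57.6   41.8]
tile_a 0.72 [369, 245, 22, 26] [526.7 -78.   55.2  54.9   0.9]
rosette_a 0.68 [290, 245, 23, 18] [527.2  93.4  45.5  45.   46.1]
border 0.63 [328, 285, 44, 26] [439.2   9.7  31.1 101.1  13.4]
square_tray 0.64 [342, 170, 77, 67] [695.4 -14.3 153.7 157.7  85.9]
round_tray 0.62 [157, 252, 77, 72] [502.2 388.5 170.9 165.6  47.4]
long_tray 0.97 [510, 264, 94, 55] [ 493.5 -389.8  100.   193.4    8.5]
long_tray 0.68 [438, 189, 33, 33] [ 653.6 -235.2   58.3   79.2   45.6]
long_tray 0.52 [290, 245, 21, 22] [528.5  92.2  44.2  42.1  46.1]
jar 0.69 [441, 189, 33, 33] [ 639.  -221.8   54.9   73.1   45.6]
[[-0.974  0.226  0.   ]
 [ 0.226  0.974  0.   ]
 [ 0.     0.    -1.   ]]
[0.07190127 0.62513202 0.38456071] [0.77620864 0.61690838 0.08120463 0.10163661] [412.5456238    0.         322.96230887]
cam in tool [ 0.07112972  0.00018709 -0.1509703 ]
```

Run:
```python
import cv2
a=cv2.imread("pics/top0.png")[210:330,210:460]; cv2.imwrite("pics/crop0.png",cv2.resize(a,None,fx=3.2,fy=3.2,interpolation=cv2.INTER_CUBIC))
```

```text
(no output)
```

View pics/crop0.png

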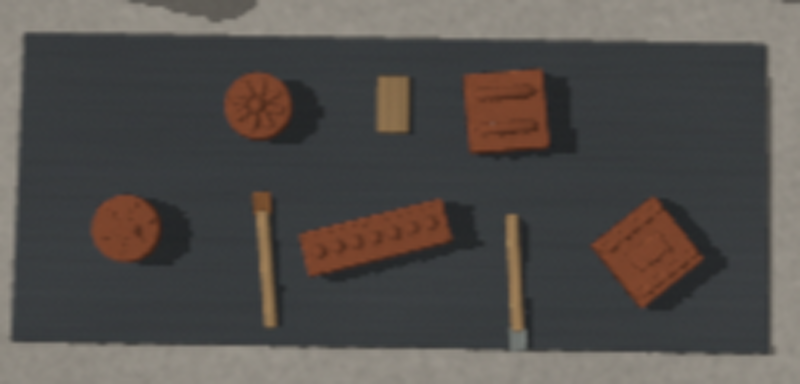

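```bash
cat > plan.py <<'E'
import sys
from h import *
# plan.py x y z yawdeg(of tool y, mod 180; 'k' keeps)
s,M=tool(); x,y,z=map(float,sys.argv[1:4]); cur=np.degrees(np.arctan2(M[1,1],M[0,1]))
yaw=cur if sys.argv[4]=='k' else float(sys.argv[4])
d=(yaw-cur+90)%180-90; a=np.radians(cur+d)
ty=np.array([np.cos(a),np.sin(a)]); tx=np.array([-ty[1],ty[0]]); tx=tx if True else 0
tx=np.array([-np.sin(a),np.cos(a)])  # candidate; sign fixed from M below
c=np.radians(cur); sg=np.sign(np.array([-np.sin(c),np.cos(c)])@M[:2,0]); tx=sg*tx
D=np.array([x,y,z])-s["ee_pos"]
print("t",round(s["time"],1),"tcp",s["ee_pos"].round(4),"yaw",round(cur,1),"tiltz",round(M[2,2],4),"j7",round(s["joint_positions"][6],2),"width",round(s["width"],4),"grip",round(s["grip_force"],1))
print("turn",round(-np.radians(d),3),"then shift",(tx@D[:2]).round(4),(ty@D[:2]).round(4),(-D[2]).round(4))
E
cat > wl.py <<'E'
import sys
from h import *
# wl.py x y [name]: terracotta blob nearest to expected place in the wrist picture
x,y=map(float,sys.argv[1:3]); d=r.camera("wrist"); im=d["img"]
hsv=cv2.cvtColor(im,cv2.COLOR_RGB2HSV); m=((hsv[:,:,0]<11)&(hsv[:,:,1]>120)&(hsv[:,:,2]>35)).astype(np.uint8)
m=cv2.morphologyEx(m,cv2.MORPH_CLOSE,np.ones((5,5)))
n,l,st,ce=cv2.connectedComponentsWithStats(m); e=px(d,[[x,y,.023]])[0]; print("expected px",e.round())
for i in range(1,n):
    if st[i,4]>600: print(ce[i].round(),st[i,4],rect(d,l==i,.023))
if len(sys.argv)>3: cv2.imwrite(f"pics/{sys.argv[3]}.png",im[:,:,::-1])
E
python3 - <<'E'
from h import *
d=r.camera("top"); print(w(d,[[249,282],[290,243.5]],.023).round(3))
E
python3 plan.py 0.445 0.18 0.18 k
```

```text
[[0.44  0.179 0.023]
 [0.526 0.092 0.023]]
t 1.3 tcp [0.1411 0.6089 0.2336] yaw 77.0 tiltz -1.0 j7 -0.09 width 0.0868 grip 0.0
turn -0.0 then shift -0.3929 -0.3492 0.0536
```

```bash
python3 -m pendant '[[-0.0245,-0.0218,0.0033,0],[-0.0245,-0.0218,0.0033,0],[-0.0245,-0.0218,0.0033,0],[-0.0245,-0.0218,0.0033,0],[-0.0245,-0.0218,0.0033,0],[-0.0245,-0.0218,0.0033,0],[-0.0245,-0.0218,0.0033,0],[-0.0245,-0.0218,0.0033,0]]' 0.75 20
python3 -m pendant '[[-0.0245,-0.0218,0.0033,0],[-0.0245,-0.0218,0.0033,0],[-0.0245,-0.0218,0.0033,0],[-0.0245,-0.0218,0.0033,0],[-0.0245,-0.0218,0.0033,0],[-0.0245,-0.0218,0.0033,0],[-0.0245,-0.0218,0.0033,0],[-0.0245,-0.0218,0.0033,0]]'
python3 -m pendant '[[0,0,0,0],[0,0,0,0],[0,0,0,0]]'
python3 plan.py 0.44 0.179 0.18 k; python3 wl.py 0.44 0.179 w1
```

```text
time: 1.97
ee_pos: [0.2934, 0.3933, 0.2072]
eef_rot: [0.114, 0.994, 0.0, 0.0]
ft_force: [1.2, 0.0, 0.4]
width: 0.0656
grip_force: 0.0
time: 2.63
ee_pos: [0.445, 0.1792, 0.1809]
eef_rot: [0.114, 0.994, 0.0, 0.0]
ft_force: [0.8, 0.5, 0.1]
width: 0.0653
grip_force: 0.0
time: 2.88
ee_pos: [0.4439, 0.1812, 0.1808]
eef_rot: [0.114, 0.994, 0.0, -0.0]
ft_force: [0.7, 0.6, 0.6]
width: 0.0652
grip_force: 0.0
t 2.9 tcp [0.4439 0.1812 0.1808] yaw 77.0 tiltz -1.0 j7 0.88 width 0.0652 grip 0.0
turn -0.0 then shift 0.0034 -0.003 0.0008
expected px [318. 219.]
[322. 217.] 2759 [439.  181.9  44.9  46.   62.2]
[123. 253.] 3959 [435.8  14.5  29.9 107.6  15.2]
```

View pics/w1.png

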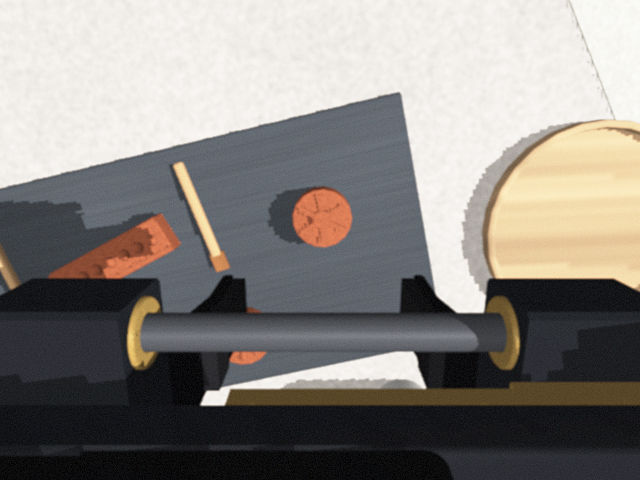

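```bash
python3 -m pendant '[[0.0048,-0.0008,0.02,0],[0,0,0.03,0],[0,0,0.03,0],[0,0,0.03,0],[0,0,0.022,0],[0,0,0.015,0],[0,0,0.01,0],[0,0,0.005,0]]'
python3 -m pendant '[[0,0,0,0],[0,0,0,0]]'
python3 plan.py 0.439 0.1815 0.019 k; python3 wl.py 0.439 0.1815 w2
```

```text
time: 3.6
ee_pos: [0.4384, 0.1817, 0.0177]
eef_rot: [0.113, 0.994, -0.0, -0.001]
ft_force: [0.4, 1.0, -0.2]
width: 0.0651
grip_force: 0.0
time: 3.77
ee_pos: [0.4397, 0.1815, 0.0194]
eef_rot: [0.113, 0.994, 0.0, 0.0]
ft_force: [-0.2, 0.4, 0.4]
width: 0.0655
grip_force: 0.0
t 3.8 tcp [0.4397 0.1815 0.0194] yaw 77.0 tiltz -1.0 j7 0.95 width 0.0655 grip 0.0
turn -0.0 then shift 0.0007 -0.0002 0.0004
expected px [322. 315.]
[322. 286.] 5588 [425.6 184.7  44.3  25.1  77. ]
[322. 358.] 862 [458.1 177.4  30.8   6.8  76.9]
```

View pics/w2.png

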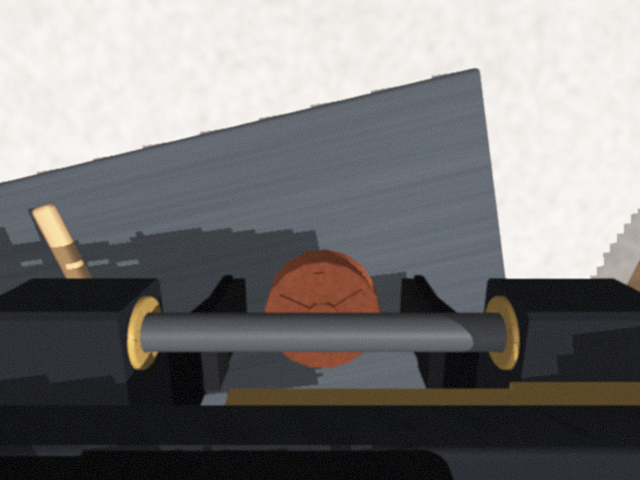

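```bash
python3 -m pendant '[[0,0,0,0],[0,0,0,0],[0,0,0,0],[0,0,0,0],[0,0,0,0],[0,0,0,0]]' 0.3 25
python3 -m pendant '[[0,0,-0.008,0],[0,0,-0.012,0],[0,0,-0.012,0],[0,0,0,0]]'
python3 plan.py 0.534 0.381 0.052 k
```

```text
time: 4.32
ee_pos: [0.4396, 0.181, 0.019]
eef_rot: [0.114, 0.994, 0.0, 0.0]
ft_force: [-0.5, -0.0, 4.9]
width: 0.0451
grip_force: 25.0
time: 4.65
ee_pos: [0.4406, 0.1814, 0.0529]
eef_rot: [0.114, 0.994, 0.001, 0.001]
ft_force: [0.9, 0.3, -1.0]
width: 0.0455
grip_force: 25.0
t 4.7 tcp [0.4406 0.1814 0.0529] yaw 76.9 tiltz -1.0 j7 0.93 width 0.0455 grip 25.0
turn -0.0 then shift -0.0459 0.2155 0.0009
```

```bash
python3 -m pendant '[[-0.0057,0.027,0,0],[-0.0057,0.027,0,0],[-0.0057,0.027,0,0],[-0.0057,0.027,0,0],[-0.0057,0.027,0,0],[-0.0057,0.027,0,0],[-0.0057,0.027,0,0],[-0.0057,0.027,0,0]]'
python3 -m pendant '[[0,0,0,0],[0,0,0,0],[0,0,0,0]]'
python3 plan.py 0.534 0.381 0.0195 k; python3 wl.py 0.534 0.381 w3
python3 - <<'E'
from h import *
d=r.camera("wrist")
for o in r.outline_of("round_tray","wrist"): print(o["score"],o["bbox"],rect(d,o["mask"],.014))
E
```

```text
time: 5.32
ee_pos: [0.5327, 0.3821, 0.05]
eef_rot: [0.114, 0.994, -0.0, -0.0]
ft_force: [0.1, 1.0, 0.0]
width: 0.0452
grip_force: 25.0
time: 5.57
ee_pos: [0.5323, 0.38, 0.05]
eef_rot: [0.114, 0.994, -0.001, -0.0]
ft_force: [0.1, -1.1, -0.3]
width: 0.0457
grip_force: 25.0
t 5.6 tcp [0.5323 0.38   0.05  ] yaw 76.9 tiltz -1.0 j7 0.77 width 0.0457 grip 25.0
turn -0.0 then shift -0.0014 0.0013 0.0305
expected px [325. 290.]
[323. 286.] 5588 [529.7 380.7  54.8  30.3  77. ]
[323. 358.] 862 [568.9 371.9  37.6   8.2  77. ]
```

View pics/w3.png

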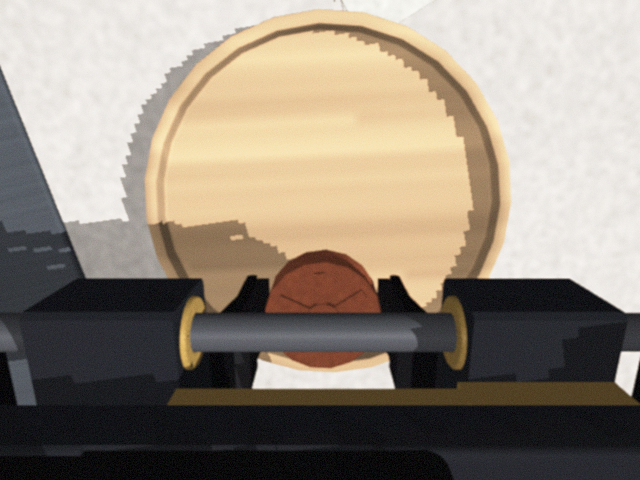

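Run:
```python
from h import *
d=r.camera("wrist"); P=w(d,[[147,190],[510,190],[325,11],[155,125],[497,125],[322,371]],.014)[:,:2]*1000
A=np.c_[2*P,np.ones(len(P))]; s=np.linalg.lstsq(A,(P**2).sum(1),rcond=None)[0]; print(P.round(),s[:2],np.sqrt(s[2]+s[0]**2+s[1]**2))
```

```text
[[472. 312.]
 [510. 473.]
 [419. 408.]
 [446. 325.]
 [480. 471.]
 [581. 368.]] [500.21108812 389.70050524] 83.86431855894244
```

```bash
python3 -m pendant '[[0,0,0.012,0],[0,0,0.01,0],[0,0,0.005,0],[0,0,0.003,0],[0,0,0,0],[0,0,0,0]]'
python3 -m pendant '[[0,0,0,0],[0,0,0,0],[0,0,0,0]]' 0.65 25
python3 -m pendant '[[0,0,-0.01,0],[0,0,-0.025,0],[0,0,-0.03,0],[0,0,-0.03,0],[0,0,-0.025,0]]'
python3 -m pendant '[[-0.0067,-0.0312,0,0],[-0.0067,-0.0312,0,0],[-0.0067,-0.0312,0,0],[-0.0067,-0.0312,0,0],[-0.0067,-0.0312,0,0],[-0.0067,-0.0312,0,0],[-0.0067,-0.0312,0,0],[-0.0067,-0.0312,0,0]]' 0.75
python3 -m pendant '[[-0.0067,-0.0312,0,0],[0,0,0,0],[0,0,0,0]]'
python3 plan.py 0.527 0.0925 0.019 k; python3 wl.py 0.527 0.0925
```

```text
time: 6.27
ee_pos: [0.5325, 0.3809, 0.0204]
eef_rot: [0.114, 0.994, -0.0, -0.0]
ft_force: [0.5, 0.1, -0.2]
width: 0.0452
grip_force: 25.0
time: 6.52
ee_pos: [0.5327, 0.3811, 0.0209]
eef_rot: [0.114, 0.994, 0.0, 0.0]
ft_force: [0.1, 0.1, -0.3]
width: 0.0547
grip_force: 0.0
time: 6.93
ee_pos: [0.533, 0.3812, 0.144]
eef_rot: [0.114, 0.994, 0.001, 0.001]
ft_force: [1.1, 0.8, -0.1]
width: 0.0567
grip_force: 0.0
time: 7.6
ee_pos: [0.5284, 0.1242, 0.1418]
eef_rot: [0.114, 0.994, 0.001, 0.0]
ft_force: [1.4, 0.1, -0.2]
width: 0.0652
grip_force: 0.0
time: 7.85
ee_pos: [0.5283, 0.0918, 0.1418]
eef_rot: [0.116, 0.993, 0.0, 0.001]
ft_force: [-0.6, 1.0, -0.2]
width: 0.0657
grip_force: 0.0
t 7.8 tcp [0.5283 0.0918 0.1418] yaw 76.7 tiltz -1.0 j7 1.16 width 0.0657 grip 0.0
turn -0.0 then shift 0.0014 0.0004 0.1228
expected px [323. 234.]
[169. 127.] 8142 [437.3  12.   31.2 102.8  15.1]
[323. 229.] 3558 [524.3  93.2  44.5  46.5  77.9]
[ 88. 261.] 3036 [513.7 -73.1  34.5  62.4   5.5]
```

```bash
python3 -m pendant '[[0.004,0,0.03,0],[0,0,0.03,0],[0,0,0.03,0],[0,0,0.02,0],[0,0,0.009,0],[0,0,0.0035,0],[0,0,0,0],[0,0,0,0]]'
python3 plan.py 0.5245 0.093 0.0195 k
python3 -m pendant '[[0,0,0,0],[0,0,0,0],[0,0,0,0],[0,0,0,0],[0,0,0,0],[0,0,0,0]]' 0.3 25
python3 -m pendant '[[0,0,-0.008,0],[0,0,-0.012,0],[0,0,-0.012,0],[0,0,0,0]]'
python3 -m pendant '[[0.0122,0.0284,0,0],[0.0122,0.0284,0,0],[0.0122,0.0284,0,0],[0.0122,0.0284,0,0],[0.0122,0.0284,0,0],[0.0122,0.0284,0,0],[0.0122,0.0284,0,0],[0.0122,0.0284,0,0]]'
python3 -m pendant '[[0.0122,0.0284,0,0],[0.0122,0.0284,0,0],[0,0,0,0],[0,0,0,0],[0,0,0,0]]'
python3 plan.py 0.47 0.397 0.0195 k;  python3 wl.py 0.47 0.397 w4
```

```text
time: 8.57
ee_pos: [0.5249, 0.0954, 0.0195]
eef_rot: [0.113, 0.994, 0.0, 0.001]
ft_force: [-0.8, 0.5, -0.3]
width: 0.0653
grip_force: 0.0
t 8.6 tcp [0.5249 0.0954 0.0195] yaw 77.0 tiltz -1.0 j7 1.23 width 0.0653 grip 0.0
turn -0.0 then shift -0.0001 -0.0024 -0.0
time: 9.07
ee_pos: [0.5243, 0.0948, 0.0187]
eef_rot: [0.114, 0.994, 0.0, 0.0]
ft_force: [-1.7, -0.5, 7.5]
width: 0.0452
grip_force: 25.0
time: 9.4
ee_pos: [0.5257, 0.0951, 0.0533]
eef_rot: [0.114, 0.994, 0.001, 0.002]
ft_force: [0.9, 0.3, -0.8]
width: 0.0453
grip_force: 25.0
time: 10.07
ee_pos: [0.4798, 0.3397, 0.0506]
eef_rot: [0.114, 0.994, 0.0, 0.0]
ft_force: [0.2, -1.0, -0.3]
width: 0.0451
grip_force: 25.0
time: 10.48
ee_pos: [0.4695, 0.3983, 0.0502]
eef_rot: [0.114, 0.994, -0.0, 0.0]
ft_force: [0.0, -0.8, -0.3]
width: 0.0456
grip_force: 25.0
t 10.5 tcp [0.4695 0.3983 0.0502] yaw 76.9 tiltz -1.0 j7 0.67 width 0.0456 grip 25.0
turn -0.0 then shift -0.0008 -0.0012 0.0307
expected px [320. 288.]
[323. 287.] 5265 [468.  398.8  54.   28.5  76.9]
[319. 370.] 2780 [511.7 387.1  43.1  19.9  76.9]
```

View pics/w4.png

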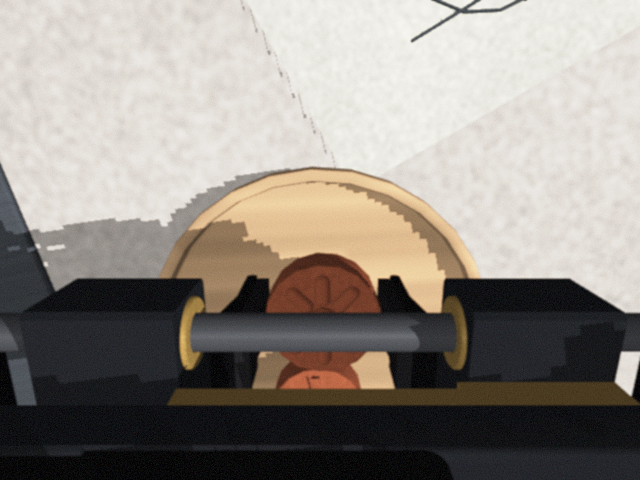

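```bash
python3 -m pendant '[[0,0,0.012,0],[0,0,0.01,0],[0,0,0.005,0],[0,0,0.003,0],[0,0,0,0],[0,0,0,0]]'
python3 -m pendant '[[0,0,0,0],[0,0,0,0],[0,0,0,0]]' 0.65 25
python3 -m pendant '[[0,0,-0.01,0],[0,0,-0.025,0],[0,0,-0.03,0],[0,0,-0.03,0.109],[0,0,-0.025,0.109],[0,0,0,0.109],[0,0,0,0.109],[0,0,0,0.109]]'
python3 -m pendant '[[0,0,0,0.109],[0,0,0,0.109],[0,0,0,0.109],[0,0,0,0.109],[0,0,0,0.109],[-0.0305,-0.0106,0,0],[-0.0305,-0.0106,0,0],[-0.0305,-0.0106,0,0]]'
python3 -m pendant '[[-0.0305,-0.0106,0,0],[-0.0305,-0.0106,0,0],[-0.0305,-0.0106,0,0],[-0.0305,-0.0106,0,0],[-0.0305,-0.0106,0,0],[-0.0305,-0.0106,0,0],[-0.0305,-0.0106,0,0],[-0.0305,-0.0106,0,0]]'
python3 -m pendant '[[-0.0305,-0.0106,0,0],[0,0,0,0],[0,0,0,0]]'
python3 plan.py 0.4375 0.012 0.019 14.5; python3 wl.py 0.4375 0.012 w5
```

```text
time: 11.03
ee_pos: [0.4693, 0.3987, 0.0199]
eef_rot: [0.114, 0.994, -0.0, -0.0]
ft_force: [-0.7, -1.1, -0.8]
width: 0.0451
grip_force: 25.0
time: 11.28
ee_pos: [0.4694, 0.3991, 0.0204]
eef_rot: [0.114, 0.994, 0.0, 0.0]
ft_force: [0.4, -0.2, 0.0]
width: 0.0546
grip_force: 0.0
time: 11.95
ee_pos: [0.4696, 0.3992, 0.1419]
eef_rot: [0.379, 0.925, 0.001, 0.0]
ft_force: [0.3, -0.7, 0.1]
width: 0.0568
grip_force: 0.0
time: 12.62
ee_pos: [0.4612, 0.3015, 0.1408]
eef_rot: [0.612, 0.791, 0.0, 0.0]
ft_force: [0.3, -0.4, 1.1]
width: 0.0567
grip_force: 0.0
time: 13.28
ee_pos: [0.4402, 0.0435, 0.141]
eef_rot: [0.612, 0.791, 0.001, -0.0]
ft_force: [0.7, 0.9, -0.0]
width: 0.0565
grip_force: 0.0
time: 13.53
ee_pos: [0.4379, 0.0115, 0.141]
eef_rot: [0.614, 0.79, 0.001, -0.0]
ft_force: [0.5, 0.1, 0.2]
width: 0.0567
grip_force: 0.0
t 13.5 tcp [0.4379 0.0115 0.141 ] yaw 14.3 tiltz -1.0 j7 0.1 width 0.0567 grip 0.0
turn -0.004 then shift 0.0006 -0.0002 0.122
expected px [323. 236.]
[321. 231.] 6386 [436.3  11.5  29.4 101.4  15. ]
[388. 371.] 1447 [509.9 -74.3  35.2  30.   14.2]
```

View pics/w5.png

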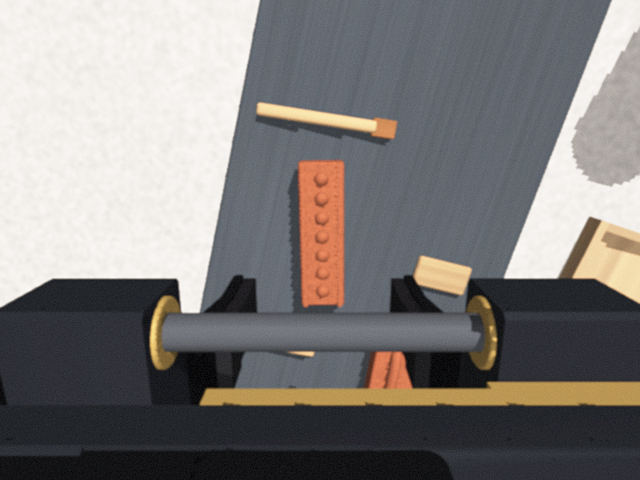

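```bash
python3 -m pendant '[[0,-0.001,0.03,0],[0,0,0.03,0],[0,0,0.03,0],[0,0,0.02,0],[0,0,0.008,0],[0,0,0.0035,0],[0,0,0,0],[0,0,0,0]]'
python3 -m pendant '[[0,0,0,0],[0,0,0,0],[0,0,0,0],[0,0,0,0],[0,0,0,0],[0,0,0,0],[0,0,0,0]]' 0.1 30
python3 -m pendant '[[0,0,-0.008,0],[0,0,-0.012,0],[0,0,-0.012,0],[0,0,0,0.05],[0,0,0,0.053],[0,0,0,0]]'
python3 -m pendant '[[-0.0312,-0.0003,0,0],[-0.0312,-0.0003,0,0],[-0.0312,-0.0003,0,0],[-0.0312,-0.0003,0,0],[-0.0312,-0.0003,0,0],[-0.0312,-0.0003,0,0],[-0.0312,-0.0003,0,0],[-0.0312,-0.0003,0,0]]'
python3 -m pendant '[[-0.0312,-0.0003,0,0],[-0.0312,-0.0003,0,0],[-0.0312,-0.0003,0,0],[-0.0312,-0.0003,0,0],[-0.0312,-0.0003,0,0],[0,0,0,0],[0,0,0,0],[0,0,0,0]]'
python3 plan.py 0.4935 -0.39 0.02 8.5; python3 wl.py 0.4935 -0.39 w6
python3 - <<'E'
from h import *
d=r.camera("top")
for o in r.outline_of("long_tray","top"): print(o["score"],o["bbox"],rect(d,o["mask"],.014))
E
```

```text
time: 14.25
ee_pos: [0.4376, 0.013, 0.0197]
eef_rot: [0.612, 0.791, 0.001, 0.0]
ft_force: [0.9, -0.0, 0.3]
width: 0.0566
grip_force: 0.0
time: 14.83
ee_pos: [0.437, 0.0126, 0.019]
eef_rot: [0.612, 0.791, 0.0, -0.0]
ft_force: [-1.4, 0.4, 5.9]
width: 0.0298
grip_force: 30.0
time: 15.33
ee_pos: [0.4368, 0.0125, 0.0512]
eef_rot: [0.653, 0.757, 0.0, 0.0]
ft_force: [-0.3, -0.2, -1.2]
width: 0.0293
grip_force: 30.0
time: 16.0
ee_pos: [0.4715, -0.236, 0.0507]
eef_rot: [0.651, 0.759, -0.0, -0.0]
ft_force: [1.2, -0.1, -0.2]
width: 0.0297
grip_force: 30.0
time: 16.67
ee_pos: [0.4933, -0.3886, 0.0503]
eef_rot: [0.652, 0.758, 0.0, -0.001]
ft_force: [0.6, -0.4, -1.3]
width: 0.0294
grip_force: 30.0
t 16.7 tcp [ 0.4933 -0.3886  0.0503] yaw 8.6 tiltz -1.0 j7 1.1 width 0.0294 grip 30.0
turn 0.003 then shift -0.0014 0.0 0.0303
expected px [324. 289.]
[322. 249.] 9992 [ 490.  -372.    36.7   59.3    8.7]
[323. 369.] 2612 [ 499.  -431.4   35.4   19.9    8.7]
0.88 [486.8, 266.3, 43.2, 52.4] [ 485.3 -338.3  100.9   90.8    8.1]
0.44 [368.4, 246.2, 25.5, 26.7] [527.7 -78.   55.5  54.7   6.3]
```

View pics/w6.png

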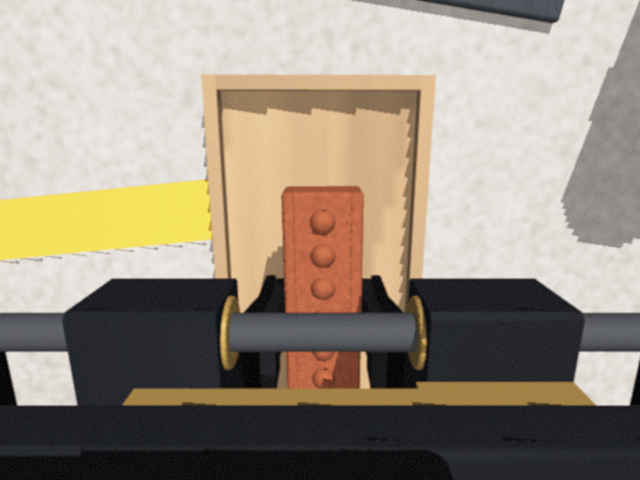

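```bash
python3 -m pendant '[[0,0,0.012,0],[0,0,0.01,0],[0,0,0.005,0],[0,0,0.003,0],[0,0,0,0],[0,0,0,0]]'
python3 -m pendant '[[0,0,0,0],[0,0,0,0],[0,0,0,0]]' 0.48 25
python3 -m pendant '[[0,0,-0.01,0],[0,0,-0.025,0],[0,0,-0.03,0],[0,0,-0.03,-0.097],[0,0,-0.025,-0.097],[0,0,0,-0.097],[0,0,0,-0.097],[0,0,0,-0.097]]'
python3 -m pendant '[[0,0,0,-0.097],[0.0286,0.0142,0,0],[0.0286,0.0142,0,0],[0.0286,0.0142,0,0],[0.0286,0.0142,0,0],[0.0286,0.0142,0,0],[0.0286,0.0142,0,0],[0.0286,0.0142,0,0]]' 0.85
python3 -m pendant '[[0,0,0,0],[0,0,0,0]]'
python3 plan.py 0.433 -0.1735 0.019 42; python3 wl.py 0.433 -0.1735 w7
```

```text
time: 17.32
ee_pos: [0.4934, -0.3889, 0.0203]
eef_rot: [0.652, 0.758, -0.0, -0.0]
ft_force: [0.4, -0.5, -1.4]
width: 0.03
grip_force: 30.0
time: 17.57
ee_pos: [0.4936, -0.3892, 0.0206]
eef_rot: [0.652, 0.758, -0.0, 0.0]
ft_force: [-0.2, -0.2, -0.0]
width: 0.0394
grip_force: 0.0
time: 18.23
ee_pos: [0.4938, -0.3894, 0.1422]
eef_rot: [0.449, 0.894, 0.0, 0.001]
ft_force: [0.1, -0.1, 0.0]
width: 0.0418
grip_force: 0.0
time: 18.9
ee_pos: [0.4331, -0.1727, 0.1413]
eef_rot: [0.407, 0.913, 0.0, 0.0]
ft_force: [0.2, -0.3, 0.4]
width: 0.0735
grip_force: 0.0
time: 19.07
ee_pos: [0.4338, -0.1724, 0.1415]
eef_rot: [0.406, 0.914, 0.001, 0.0]
ft_force: [0.8, 0.3, 0.2]
width: 0.0738
grip_force: 0.0
t 19.1 tcp [ 0.4338 -0.1724  0.1415] yaw 42.1 tiltz -1.0 j7 1.06 width 0.0738 grip 0.0
turn 0.002 then shift -0.0002 -0.0013 0.1225
expected px [321. 237.]
[514. 218.] 6917 [521.1 -77.8  59.5  53.7   5.6]
[317. 231.] 6334 [ 429.1 -173.1   53.6   55.6   38.9]
```

View pics/w7.png

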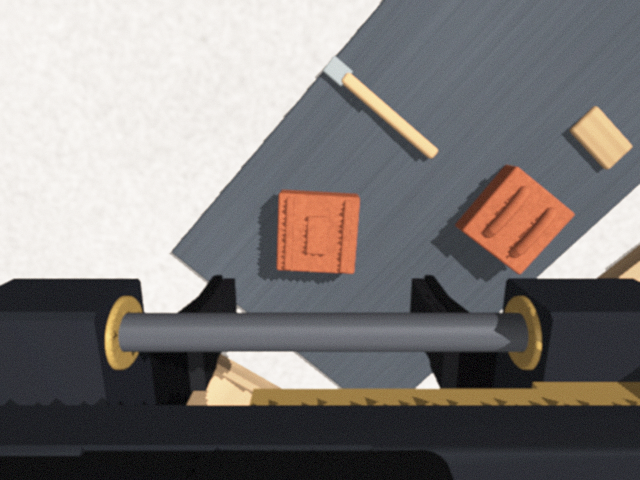

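```bash
python3 -m pendant '[[0,0,0.03,0.054],[0.0015,-0.0036,0.03,0],[0,0,0.03,0],[0,0,0.02,0],[0,0,0.009,0],[0,0,0.0035,0],[0,0,0,0],[0,0,0,0]]'
python3 plan.py 0.43 -0.1735 0.0195 39
python3 -m pendant '[[0,0,0,0],[0,0,0,0],[0,0,0,0],[0,0,0,0],[0,0,0,0],[0,0,0,0],[0,0,0,0]]' 0.4 30
python3 -m pendant '[[0,0,-0.008,0],[0,0,-0.012,0],[0,0,-0.012,0],[0,0,-0.012,0],[0,0,0,-0.1],[0,0,0,-0.1],[0,0,0,-0.1],[0,0,0,-0.1]]'
python3 -m pendant '[[0,0,0,-0.1],[0,0,0,-0.1],[0,0,0,-0.1],[0,0,0,-0.12],[0,0,0,0],[0,0,0,0]]'
python3 plan.py 0.728 -0.016 0.06 86.5
```

```text
time: 19.78
ee_pos: [0.4308, -0.1756, 0.0193]
eef_rot: [0.432, 0.902, 0.0, 0.001]
ft_force: [0.5, 0.9, -0.8]
width: 0.0739
grip_force: 0.0
t 19.8 tcp [ 0.4308 -0.1756  0.0193] yaw 38.8 tiltz -1.0 j7 1.17 width 0.0739 grip 0.0
turn -0.003 then shift 0.0021 0.0007 -0.0002
time: 20.37
ee_pos: [0.4303, -0.1747, 0.0186]
eef_rot: [0.432, 0.902, 0.0, 0.0]
ft_force: [-0.8, 1.1, 6.3]
width: 0.0541
grip_force: 30.0
time: 21.03
ee_pos: [0.4298, -0.1749, 0.0626]
eef_rot: [0.242, 0.97, 0.0, -0.0]
ft_force: [1.4, 0.7, -1.7]
width: 0.0539
grip_force: 30.0
time: 21.53
ee_pos: [0.4298, -0.1749, 0.0625]
eef_rot: [0.038, 0.999, 0.0, 0.0]
ft_force: [-0.0, 0.4, -1.8]
width: 0.0539
grip_force: 30.0
t 21.5 tcp [ 0.4298 -0.1749  0.0625] yaw 85.6 tiltz -1.0 j7 1.89 width 0.0539 grip 30.0
turn -0.016 then shift -0.2879 0.1768 0.0025
```

```bash
python3 -m pendant '[[0,0,0,-0.016],[-0.0262,0.0161,0,0],[-0.0262,0.0161,0,0],[-0.0262,0.0161,0,0],[-0.0262,0.0161,0,0],[-0.0262,0.0161,0,0],[-0.0262,0.0161,0,0],[-0.0262,0.0161,0,0]]'
python3 -m pendant '[[-0.0262,0.0161,0,0],[-0.0262,0.0161,0,0],[-0.0262,0.0161,0,0],[-0.0262,0.0161,0,0],[0,0,0,0],[0,0,0,0],[0,0,0,0]]'
python3 plan.py 0.728 -0.016 0.0195 86.5; python3 wl.py 0.728 -0.016 w8
```

```text
time: 22.2
ee_pos: [0.6206, -0.0717, 0.062]
eef_rot: [0.029, 1.0, -0.0, -0.0]
ft_force: [0.7, -0.5, 0.4]
width: 0.0538
grip_force: 30.0
time: 22.78
ee_pos: [0.7271, -0.015, 0.0616]
eef_rot: [0.029, 1.0, -0.0, -0.001]
ft_force: [0.5, -0.3, -1.4]
width: 0.0539
grip_force: 30.0
t 22.8 tcp [ 0.7271 -0.015   0.0616] yaw 86.7 tiltz -1.0 j7 1.66 width 0.0539 grip 30.0
turn 0.003 then shift -0.0009 -0.0009 0.0421
expected px [320. 280.]
[323. 275.] 10486 [726.  -14.6  69.9  38.3  86.7]
[323. 362.] 2883 [773.3 -17.2  67.6  12.8  86.7]
```

View pics/w8.png

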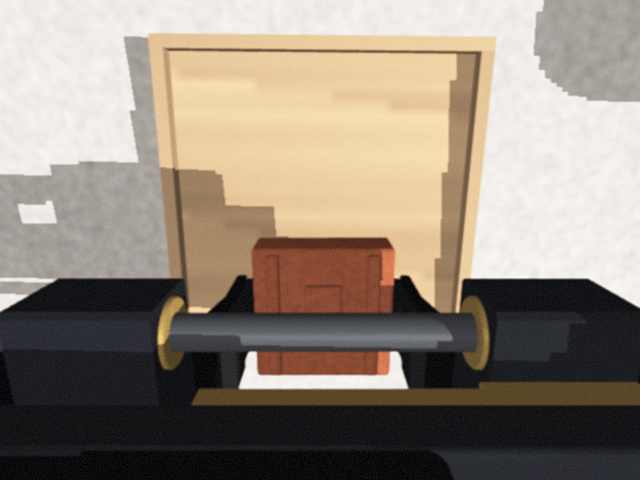

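Run:
```python
from h import *
d=r.camera("wrist"); P=w(d,[[150,35],[495,38],[167,270],[477,270],[245,385]],.014)[:,:2]*1000; print(P.round(1))
a=P[0]-P[1]; print(np.linalg.norm(a),np.degrees(np.arctan2(a[1],a[0]))); u=a/np.linalg.norm(a); print((P[0]+P[1])/2+77*np.array([u[1],-u[0]]))
```

```text
[[612.2 -84.8]
 [622.3  67.3]
 [721.5 -94.4]
 [730.7  63.4]
 [790.6 -61.9]]
152.48538377125954 -93.82126660842519
[540.41059857  -3.60364201]
```

```bash
python3 -m pendant '[[0,0,0.012,0],[0,0,0.012,0],[0,0,0.01,0],[0,0,0.005,0],[0,0,0.0025,0],[0,0,0,0],[0,0,0,0]]'
python3 -m pendant '[[0,0,0,0],[0,0,0,0],[0,0,0,0]]' 0.75 30
python3 -m pendant '[[0,0,-0.01,0],[0,0,-0.025,0],[0,0,-0.03,0],[0,0,-0.03,0],[0,0,-0.025,-0.074],[0,0,0,-0.074]]'
python3 -m pendant '[[0.0301,-0.0064,0,0],[0.0301,-0.0064,0,0],[0.0301,-0.0064,0,0],[0.0301,-0.0064,0,0],[0.0301,-0.0064,0,0],[0.0301,-0.0064,0,0],[0.0301,-0.0064,0,0]]' 0.85
python3 -m pendant '[[0,0,0,0],[0,0,0,0],[0,0,0,0]]'
python3 plan.py 0.522 -0.078 0.019 95; python3 wl.py 0.522 -0.078 w9
```

```text
time: 23.47
ee_pos: [0.7276, -0.0144, 0.0203]
eef_rot: [0.028, 1.0, 0.0, -0.0]
ft_force: [-0.2, 0.1, -1.3]
width: 0.0536
grip_force: 30.0
time: 23.72
ee_pos: [0.7279, -0.0144, 0.0208]
eef_rot: [0.028, 1.0, 0.0, 0.0]
ft_force: [0.2, 0.1, 0.4]
width: 0.0633
grip_force: 0.0
time: 24.22
ee_pos: [0.7305, -0.0149, 0.1485]
eef_rot: [-0.047, 0.999, -0.0, 0.005]
ft_force: [0.7, -0.8, 1.3]
width: 0.0651
grip_force: 0.0
time: 24.8
ee_pos: [0.5207, -0.0787, 0.1414]
eef_rot: [-0.046, 0.999, 0.0, 0.001]
ft_force: [0.8, -0.1, 1.0]
width: 0.0737
grip_force: 0.0
time: 25.05
ee_pos: [0.5227, -0.0779, 0.1417]
eef_rot: [-0.046, 0.999, 0.0, 0.001]
ft_force: [0.5, -0.1, -0.9]
width: 0.0741
grip_force: 0.0
t 25.1 tcp [ 0.5227 -0.0779  0.1417] yaw 95.2 tiltz -1.0 j7 1.82 width 0.0741 grip 0.0
turn 0.004 then shift 0.0007 -0.0 0.1227
expected px [322. 235.]
[323. 235.] 6281 [523.2 -77.4  55.2  53.7   5.2]
```

View pics/w9.png

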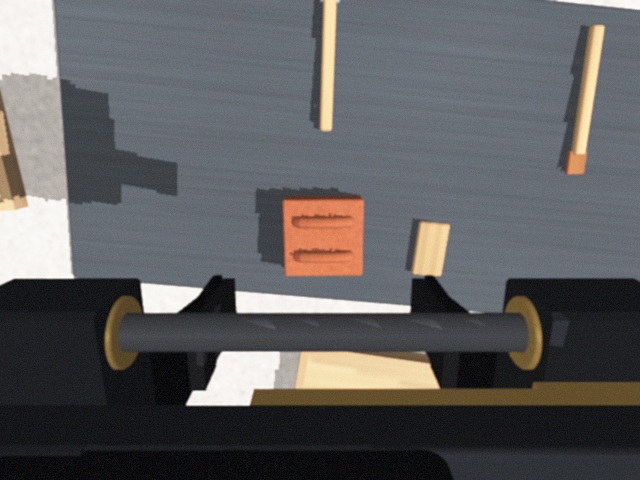

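```bash
python3 -m pendant '[[0,0,0.03,0],[0,0,0.03,0],[0,0,0.03,0],[0,0,0.02,0],[0,0,0.009,0],[0,0,0.0035,0],[0,0,0,0],[0,0,0,0]]' 0.78
python3 -m pendant '[[0,0,0,0],[0,0,0,0],[0,0,0,0],[0,0,0,0],[0,0,0,0],[0,0,0,0],[0,0,0,0]]' 0.4 30
python3 -m pendant '[[0,0,-0.008,0],[0,0,-0.012,0],[0,0,-0.012,0],[0,0,-0.008,0],[0,0,0,0.08],[0,0,0,0.077],[0,0,0,0]]'
python3 -m pendant '[[-0.0267,0.015,0,0],[-0.0267,0.015,0,0],[-0.0267,0.015,0,0],[-0.0267,0.015,0,0],[-0.0267,0.015,0,0],[0,0,0,0],[0,0,0,0],[0,0,0,0]]'
python3 plan.py 0.661 -0.012 0.0195 86.2; python3 wl.py 0.661 -0.012 w10
```

```text
time: 25.77
ee_pos: [0.5231, -0.0783, 0.0193]
eef_rot: [-0.046, 0.999, -0.0, 0.001]
ft_force: [0.2, -0.7, 0.3]
width: 0.0675
grip_force: 0.0
time: 26.35
ee_pos: [0.5225, -0.0781, 0.019]
eef_rot: [-0.046, 0.999, 0.0, 0.001]
ft_force: [-1.6, -0.1, 6.6]
width: 0.0536
grip_force: 30.0
time: 26.93
ee_pos: [0.5224, -0.0781, 0.0592]
eef_rot: [0.035, 0.999, 0.0, 0.001]
ft_force: [0.6, -0.1, -1.2]
width: 0.0539
grip_force: 30.0
time: 27.6
ee_pos: [0.6596, -0.0127, 0.0582]
eef_rot: [0.032, 0.999, -0.0, -0.0]
ft_force: [-1.1, -0.2, -1.5]
width: 0.0536
grip_force: 30.0
t 27.6 tcp [ 0.6596 -0.0127  0.0582] yaw 86.3 tiltz -1.0 j7 1.65 width 0.0536 grip 30.0
turn 0.002 then shift -0.0013 0.0008 0.0387
expected px [324. 283.]
[323. 279.] 9501 [658.7 -12.3  68.5  34.7  86.3]
[324. 369.] 4638 [708.  -15.3  67.1  21.4  86.3]
```

View pics/w10.png

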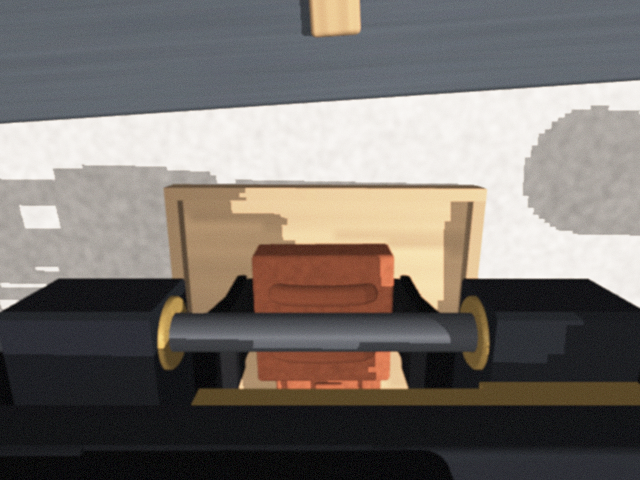

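Tile_a is over the near half of the square tray, about 14 mm clear of tile_b beyond it. I'll lower it, release, rise, back off and check.

```bash
python3 -m pendant '[[0,0,0.012,0],[0,0,0.01,0],[0,0,0.008,0],[0,0,0.005,0],[0,0,0.003,0],[0,0,0,0],[0,0,0,0]]'
python3 -m pendant '[[0,0,0,0],[0,0,0,0],[0,0,0,0]]' 0.75 30
python3 -m pendant '[[0,0,-0.01,0],[0,0,-0.025,0],[0,0,-0.03,0],[0,0,-0.03,0],[0,0,-0.03,0]]'
python3 -m pendant '[[0.03,0,-0.01,0],[0.03,0,-0.01,0],[0.03,0,-0.01,0],[0.03,0,-0.01,0],[0.03,0,-0.01,0],[0.03,0,-0.01,0],[0,0,0,0],[0,0,0,0]]'
python3 - <<'E'
from h import *
for c in ["top","side"]:
    d=r.camera(c); 
    for t,z in [("tile_a",.023),("rosette_a",.023),("border",.023),("jar",.085)]:
        for o in r.outline_of(t,c):
            if o["score"]>.3: print(c,t,round(o["score"],2),[round(float(v)) for v in o["bbox"]],rect(d,o["mask"],z))
    cv2.imwrite(f"pics/{c}F.png",d["img"][:,:,::-1])
E
```

```text
time: 28.23
ee_pos: [0.66, -0.0123, 0.0201]
eef_rot: [0.033, 0.999, 0.0, -0.0]
ft_force: [-1.4, -0.8, 0.0]
width: 0.0536
grip_force: 30.0
time: 28.48
ee_pos: [0.6602, -0.0121, 0.0202]
eef_rot: [0.033, 0.999, 0.0, 0.0]
ft_force: [0.2, -0.4, 0.7]
width: 0.0632
grip_force: 0.0
time: 28.9
ee_pos: [0.6601, -0.0123, 0.1475]
eef_rot: [0.033, 0.999, 0.0, 0.0]
ft_force: [0.8, -0.0, -0.3]
width: 0.0654
grip_force: 0.0
time: 29.57
ee_pos: [0.4802, -0.0001, 0.2069]
eef_rot: [0.033, 0.999, 0.001, 0.001]
ft_force: [1.2, 0.1, 0.9]
width: 0.0652
grip_force: 0.0
top tile_a 0.94 [340, 152, 26, 25] [ 7.28e+02 -1.47e+01  5.75e+01  5.38e+01  6.00e-01]
top tile_a 0.91 [340, 182, 24, 22] [663.8 -12.3  53.5  55.2  86.7]
top rosette_a 0.82 [149, 265, 22, 23] [473.7 395.6  43.7  46.6   0.9]
top rosette_a 0.64 [160, 240, 26, 24] [534.5 378.2  42.1  48.8   0.9]
top rosette_a 0.56 [513, 263, 93, 56] [ 492.6 -386.4   99.4  191.4    8.5]
top border 0.7 [512, 260, 50, 21] [ 495.6 -388.7   30.4  104.     9. ]
top jar 0.82 [439, 192, 31, 34] [ 639.  -221.8   57.9   76.1   45.6]
side tile_a 0.91 [275, 240, 26, 26] [663.   -5.1  69.6  56.   85.9]
side tile_a 0.58 [246, 240, 26, 22] [726.8  -7.1  68.8  57.4  86.8]
side rosette_a 0.97 [326, 418, 32, 28] [534.5 385.2  45.7  50.5   3.7]
side rosette_a 0.77 [364, 432, 33, 33] [472.9 402.7  44.9  49.2   1.1]
side border 0.49 [360, 152, 2, 2] [ 4.829e+02 -3.549e+02  5.400e+00  2.340e+01  3.000e-01]
side jar 0.76 [294, 174, 24, 40] [ 638.4 -178.2   52.2  150.6    6.5]
```

View pics/topF.png

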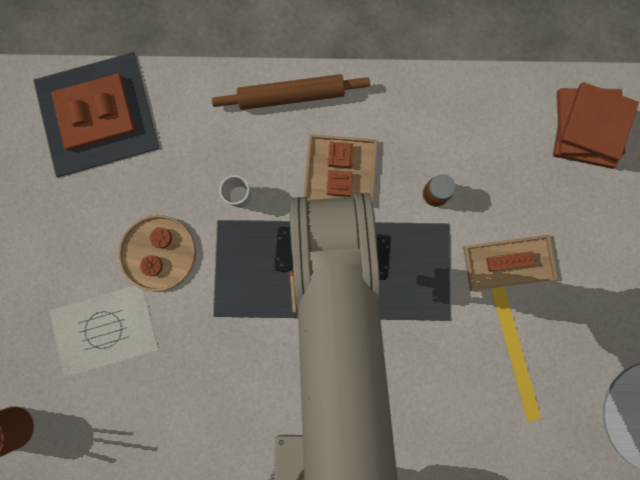

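View pics/sideF.png

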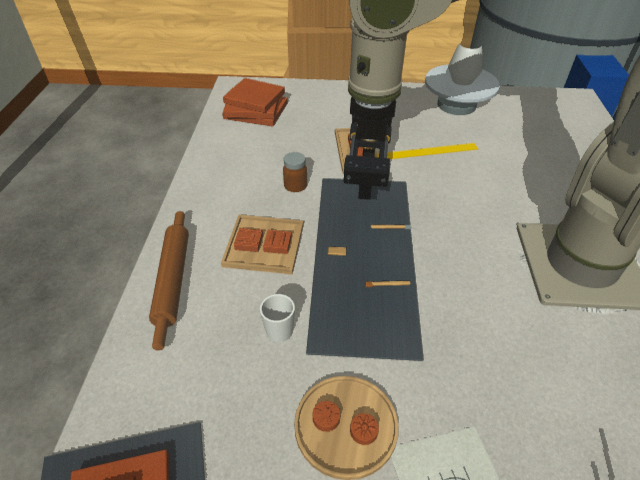

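Both views show all five pieces flat in their trays: tiles at (340,152) and (340,182), rosettes at (149,265) and (160,240), border at (512,260) in the top picture. The jar hasn't moved and the gripper is clear, so I'm handing in.

```bash
python3 -c "
from bench import r
print(r.close_job())"
```

```text
the job is handed in; nothing more can be done
None
```

I handed the job in at about 30 s of the 112 s allowed: all five pieces lie flat, relief up and unstacked in their trays, and the jar is where it stood; the hand-in returned no verdict.

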